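# Dim the microscope lamp unit and pull out its plug-in lamp

### The arm

A 6-joint arm with a two-finger parallel gripper is mounted at the origin on the work surface. World frame = base frame: x ahead of the robot, y to its left, z up, the work surface at z = 0. Lengths are in m, angles in rad, forces in N, time in s.
With the tool pointing down it reaches from about 0.35 to 0.8 m from the base axis. Payload 7.3 kg.
Tool frame: the origin (TCP) lies midway between the tips of the shut fingers; the grasp point (between the pads) lies 19 mm behind it (arm.grip_depth is the distance from the TCP to the grasp point, in m); z points along the fingers, y is the direction in which the jaws open and shut (so a half turn about z gives the same grasp; the last joint's range is limited). The gripper opens to 85 mm and grips with 20 to 120 N. Pads are 22 mm wide; open, the fingers measure 114 mm over their backs; the gripper's body (76 mm by 85 mm) begins 54 mm behind the grasp point. The pads swing forward as they close: fully open they stand 13 mm farther back than shut.
Start: joints at [-1.294, 0.342, 1.524, -0, 1.275, -0.146], TCP at [0.215, -0.479, 0.231] pointing down, gripper open.
Joint ranges: [-2.53, 2.53], [-0.77, 2.02], [0.04, 2.7], [-1, 4.14], [0.28, 2.66], [-3.11, 3.11]. Speed limits (rad/s): [2.57, 2.57, 3.14, 3.14, 3.14, 3.14].

### API

Orientations are given as a unit quaternion [w, x, y, z].
In Python, from workcell import monitor, snapshot, job_done, arm gives the robot as it stands.
- The arm moves only by the tool drive_tool, never from a script. Its argument "commands" is one flat list of numbers, 6 for each row, row after row: the shift along the world's x, y, z in m, then the turn, a rotation vector about the world's x, y, z in degrees. A call has 1 to 8 rows; each row shifts and turns the commanded pose from where the row before left it; what a row does not reach is not made up. A row lasts 1/8 s, in which the tool goes at most 62.5 mm and 10.7 degrees, less where a joint would pass 70% of its speed; a pose out of reach is approached as far as the arm can. A call with a gripper value outside its range is refused whole. "gripper" is the finger opening in m, from 0 to 0.0854, set as the call begins (left out, the last holds). The fingers move at their own pace and stop on an object; "squeeze" is the grip in N (left out, the last holds). Time passes only in rows, so rows that do not move let the fingers close. It gives the time, the measured TCP pose, the force and the opening at its end, in the units of the state.
- monitor.observe(): the state, without advancing time (a new reading comes with each control period).
- snapshot(name): name is "scene" or "top" or "wrist"; returns a dict with "frame" (420x560x3 uint8, red, green, blue), "fx", "fy", "cx", "cy" (pixels), "position" and "rotation" of the camera in the world. Camera axes: x right, y down, z forward; pixel columns grow to the right and rows downward; lengths in m; the calibration is good to about 2 mm. A picture is of the moment at which its call begins. There is no depth.
- job_done(): hands the job in, once; it reports no verdict.
The state is a dict: "t": time; "joints": joint angles; "qd": joint speeds; "joint_efforts": joint torques, N m; "ee_pos": TCP position; "tcp_rot": TCP orientation; "ft_force": force on the tool from outside, world axes, zero at the start; "moment": the same for the moment, N m; "grip_width": finger opening in m.
Only numpy, scipy, OpenCV 4.12 (cv2) and the standard library are available. Lean on these libraries where they do the work, as an engineer would, in place of code of your own. Each camera call takes 0.05 s, during which the arm holds its last target.

### The job

On the cream microscope lamp unit, turn the brightness fully down first: swing the arm of the black outer ring counter-clockwise (seen from above) to its stop post, without turning the small fine knob in its middle. Then pull the black plug-in lamp module by its upright tab out of its sprung socket until its plug is wholly clear, and leave it lying flat between the rails of the unit's tray. Do not disturb the bottles and the slide box.

Things in the scene. Friction and masses are not known exactly. Their poses are not given: they have to be found in the camera images.
- unit: Lamp unit, fixed on the bench: cream housing 160 (x) x 215 (y) mm, deck 60 mm above the bench, on a dark base plate 6 mm thick. Origin on the bench, z up; the housing spans x -80..80 and y -100..115 mm in its own frame. The lamp module comes out along its -y. Lengths and directions below are in this frame.
- socket (a point): Middle of the socket's mouth, at x = 0, y = -100, z = 22 mm. From it the base plate runs on as a tray (top 6 mm above the bench) to y = -345, with two 10 mm high rails (inner faces 60 mm apart) and a 10 mm high end stop at y = -337. A steel detent knob at x = 0, y = -80 stands about 80 mm above the bench and lifts 3 mm as the module passes.
- knob_axis (a point): Point on the deck (z = 60 mm) on the vertical axis of the two concentric knobs, at x = 0, y = 30 mm. The fine knob's top is 96 mm above the bench. A steel stop post 18 mm high stands on the deck 44 mm from the axis.
- coarse (a joint): Angle of the black outer ring (radius 30 mm, 1 to 17 mm above the deck) with its arm: 0 = at its stop post (fully down); grows clockwise seen from above, up to 2.0 rad. Stays where left; about 0.07 N m (1.2 N at the paddle) turns it. At value v the arm points 150 deg - v (v as an angle) from the unit's x axis, counter-clockwise positive.
- paddle (a point): Centre of the upright black paddle at the end of the outer ring's arm: 24 mm along the arm, 8 mm thick, 32 mm tall (5 to 37 mm above the deck), 60 mm from the knob axis. Can be pushed sideways with a fingertip, or pinched.
- fine (a joint): Angle of the small aluminium inner knob (radius 15 mm, 17 to 35 mm above the deck), clockwise positive. It turns very easily; leave it as it is.
- fine_mark (a point): The end of the pointer line on top of the fine knob, 14 mm from the knob axis.
- tab (a point): Centre of the upright tab on the module's outer end: 60 mm wide (x), 10 mm thick (y), from 20 to 86 mm above the bench. When home it is at x = 0, y = -170, z = 53 mm. Between tab and socket face lies a free gap of 65 mm over a neck that is only 26 mm above the bench, so fingers can be lowered behind the tab; or pinch the tab.
- slide_box_mid (a point): Bystander: closed grey and white slide box 97 x 132 x 36 mm, loose; its centre.
- jar_mid (a point): Bystander: closed glass jar, diameter 64, 85 mm high, loose; its centre.
- reagent_mid (a point): Bystander: amber bottle, diameter 48, 110 mm high, loose; its centre.
- module: Loose black lamp module, 0.25 to 0.5 kg, 140 mm long (y), 56 mm wide, plug 32 mm high; origin at the middle of its underside, 65 mm behind the tab's centre, axes parallel to the unit's when home. Its plug sits 65 mm deep in the socket; a sprung ball in a notch holds it: 5 to 12 N pull it past the ball in the first 15 mm, then it slides easily.

How it is judged:
On the way, in this order (a step that is already met when the one before it is completed fails the run):
1. the outer ring is turned fully down while the lamp module is still home in its socket (value of joint coarse below 0.12 rad and y of tab in the frame of unit above -0.18 m), for 0.2 s.
2. the module is pulled until its plug is wholly clear of the socket (y of tab in the frame of unit below -0.236 m), for 0.2 s.
At the end, for the whole second after the job is handed in: The outer ring is at its stop (within 0.12 rad), the fine knob is where it was (pointer end within 5 mm), and the lamp module lies flat and at rest between the tray rails, upright within 0.1 rad, its tab at least 66 mm farther out than when home, so that the plug is clear of the socket (value of joint coarse below 0.12 rad and distance of fine_mark from where it was at the start of the episode below 0.005 m and y of tab in the frame of unit between -0.345 and -0.236 m and x of tab in the frame of unit between -0.012 and 0.012 m and z of tab in the frame of unit below 0.059 m and angle between tab's own z axis and vertical below 0.1 rad and linear speed of module below 0.02 m/s); the robot touches nothing.
It fails at once if the fine knob is turned (distance of fine_mark from where it was at the start of the episode above 0.006 m).
It fails at once if the module is pulled before the brightness is down (value of joint coarse above 0.2 rad and y of tab in the frame of unit below -0.19 m).
It fails at once if a bottle or the slide box is disturbed (distance of any of slide_box_mid, jar_mid, reagent_mid from where it was at the start of the episode above 0.03 m).
It also fails if it takes over 51 s, if anything falls off the work surface, if the arm or the gripper's body presses on something with over 40 N, if the wrist force passes 120 N, or if a joint passes its speed limit or range.

## Working session

There is one attempt and no reset: what is moved stays moved. The work goes in short steps, Python scripts to look and compute and a tool call to move; the robot and the scene stay as the last step left them, time stands still between calls to the robot, and variables do not carry over. Pictures are saved under pics/ and viewed, and the job is handed in when it is done.

Besides the shell and the picture viewer there is one more tool, called after "Request:" in YAML: its name, and indented under it one key for each argument. drive_tool: Moves the arm, as the interface text tells. Its arguments: {"type":"object","properties":{"commands":{"type":"array","items":{"type":"number"}},"gripper":{"type":"number"},"squeeze":{"type":"number"}},"required":["commands"]}

```bash
mkdir -p pics; ls; python3 - <<'E'
from workcell import monitor,snapshot,arm
import cv2
print(monitor.observe())
for n in("scene","top"):
    s=snapshot(n); cv2.imwrite(f"pics/{n}0.png",s["frame"][:,:,::-1]); print(n,s["fx"],s["fy"],s["cx"],s["cy"],s["position"],s["rotation"])
E
```

```text
pics
{'t': 0.0, 'joints': array([-1.29396874e+00,  3.42717798e-01,  1.52502298e+00, -1.49677556e-05,
        1.27540061e+00, -1.46000313e-01]), 'qd': array([-7.05015505e-04,  4.57079932e-04,  5.09036915e-04, -8.85779958e-05,
        1.00358043e-03, -6.93115842e-04]), 'joint_efforts': array([-3.85873878e-03, -4.33689523e+01, -2.46018326e+01, -3.60590566e-04,
        7.72629690e-03,  1.05528650e-05]), 'ee_pos': array([ 0.21533323, -0.47836379,  0.23062644]), 'tcp_rot': array([-7.72243058e-04,  9.77734434e-01,  2.09844652e-01, -5.77607837e-05]), 'ft_force': array([ 0.59669035, -0.08221635, -0.00293872]), 'moment': array([ 0.00606805,  0.00380403, -0.00313933]), 'grip_width': 0.08549022999133818}
scene 438.1611896625161 438.1611896625161 283.3805948824485 207.03579392709892 [ 1.0261131  -0.12907288  0.70078248] [-0.27909006  0.84869743  0.42714582 -0.13916845]
top 417.4149291819099 417.4149291819099 270.54537758129993 210.9036990063827 [0.57277528 0.15370795 0.98755904] [ 0.03710169 -0.70215846  0.71029917 -0.03274226]
```

View pics/scene0.png

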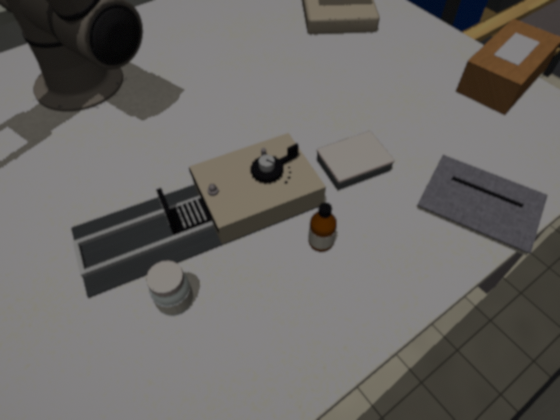

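View pics/top0.png

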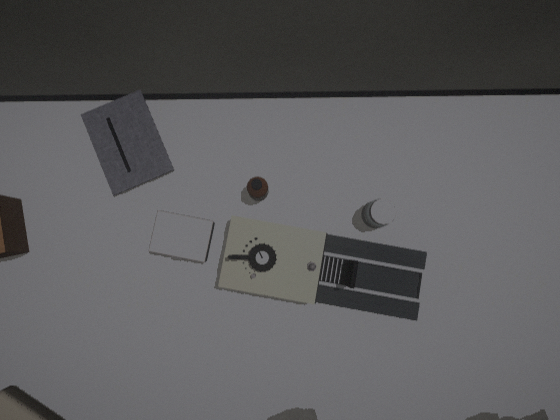

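```bash
cat > h.py <<'E'
import numpy as np,cv2
from scipy.spatial.transform import Rotation as R
def rot(q): q=np.asarray(q); return R.from_quat([q[1],q[2],q[3],q[0]]).as_matrix() if q.shape==(4,) else q
def cast(s,uv,z):
    d=rot(s["rotation"])@np.array([(uv[0]-s["cx"])/s["fx"],(uv[1]-s["cy"])/s["fy"],1]); p=np.asarray(s["position"]); return p+d*(z-p[2])/d[2]
def proj(s,P):
    c=rot(s["rotation"]).T@(np.asarray(P)-s["position"]); return np.array([s["fx"]*c[0]/c[2]+s["cx"],s["fy"]*c[1]/c[2]+s["cy"]])
E
python3 - <<'E'
from h import *
from workcell import snapshot
s=snapshot("top"); f=s["frame"][:,:,::-1]
np.save("top0.npy",s,allow_pickle=True)
hsv=cv2.cvtColor(f,cv2.COLOR_BGR2HSV)
for u,v in [(240,290),(275,230),(310,250),(180,235),(450,150),(350,250)]: print(u,v,hsv[v,u])
c=cv2.resize(f[200:330,200:440],None,fx=3.3,fy=3.3,interpolation=cv2.INTER_CUBIC); cv2.imwrite("pics/topz.png",cv2.convertScaleAbs(c,alpha=1.7))
s2=snapshot("scene"); np.save("scene0.npy",s2,allow_pickle=True); c=cv2.resize(s2["frame"][120:300,60:340,::-1],None,fx=2.8,fy=2.8,interpolation=cv2.INTER_CUBIC); cv2.imwrite("pics/scz.png",cv2.convertScaleAbs(c,alpha=1.5))
E
```

```text
240 290 [ 21  17 103]
275 230 [ 30  20 117]
310 250 [ 34  16 115]
180 235 [135   9 117]
450 150 [120   4 118]
350 250 [110  15  51]
```

View pics/topz.png

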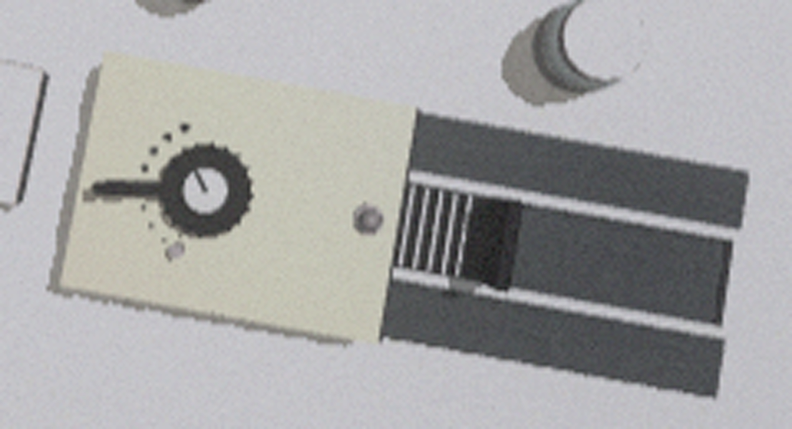

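View pics/scz.png

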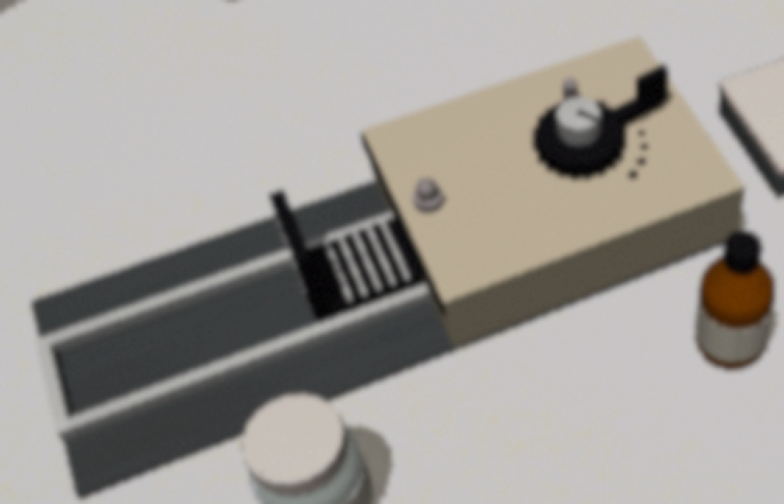

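```bash
python3 - <<'E'
from h import *
s=np.load("top0.npy",allow_pickle=True).item(); f=s["frame"]
off=np.array([200,200]);
def z2(u,v): return np.array([u,v])/3.3+off-0.35
C={k:cast(s,z2(*p),.06)[:2] for k,p in dict(a=(105,52),b=(417,108),c=(380,342),d=(60,287)).items()}
for k in C: print(k,C[k].round(4))
print("len",np.linalg.norm(C['a']-C['b']),np.linalg.norm(C['b']-C['c']),np.linalg.norm(C['c']-C['d']),np.linalg.norm(C['d']-C['a']))
# unit -y: a->b ; refined by colour mask
bgr=f[:,:,::-1].astype(int); m=((bgr[:,:,2]-bgr[:,:,0]>6)&(bgr[:,:,2]>90)).astype(np.uint8)
m[:, :205]=0;m[:,335:]=0;m[:210]=0;m[310:]=0
m=cv2.morphologyEx(cv2.morphologyEx(m,cv2.MORPH_CLOSE,np.ones((5,5))),cv2.MORPH_OPEN,np.ones((7,7)))
cs,_=cv2.findContours(m,0,1); c=max(cs,key=cv2.contourArea)
P=np.array([cast(s,q[0],.06)[:2] for q in c])
r=cv2.minAreaRect((P*1000).astype(np.float32)); print(r,cv2.boxPoints(r))
pts=dict(fine=((205,189),.096),ring=((206,190),.077),mark=((196,170),.096),detent=((368,219),.078),paddle_end=((93,187),.097),post=((175,251),.078),tabtop1=((474,196),.086),tabtop2=((522,204),.086),tabtop3=((506,290),.086),tabtop4=((458,281),.086),e1=((748,171),.006),e2=((716,397),.006))
for k,(p,z) in pts.items(): print(k,cast(s,z2(*p),z).round(4))
E
```

```text
a [0.6557 0.2463]
b [0.6154 0.0363]
c [0.4609 0.0646]
d [0.4991 0.2765]
len 0.2137502551200465 0.1570498556774863 0.2153740998600298 0.15949539800909296
((557.5343017578125, 157.10134887695312), (214.34654235839844, 160.4564971923828), 79.2908706665039) [[458.7881   66.70296]
 [616.44995  36.88643]
 [656.2805  247.49974]
 [498.61865 277.31628]]
fine [0.5632 0.1784 0.096 ]
ring [0.5624 0.1783 0.077 ]
mark [0.5755 0.1841 0.096 ]
detent [0.5423 0.0724 0.078 ]
paddle_end [0.5653 0.2505 0.097 ]
post [0.523  0.1989 0.078 ]
tabtop1 [0.5566 0.004  0.086 ]
tabtop2 [ 0.5511 -0.0269  0.086 ]
tabtop3 [ 0.4962 -0.0149  0.086 ]
tabtop4 [0.5022 0.0159 0.086 ]
e1 [ 0.5706 -0.2034  0.006 ]
e2 [ 0.4143 -0.1736  0.006 ]
```

Request:
drive_tool:
  commands: [0.028,0.051,0,0,0,0,0.028,0.051,0,0,0,0,0.028,0.051,0,0,0,0,0.028,0.051,0,0,0,0,0.028,0.051,0,0,0,0,0.028,0.051,0,0,0,0,0.028,0.051,0,0,0,0,0.028,0.051,0,0,0,0]
  gripper: 0

```text
t: 1.2
ee_pos: [0.4401, -0.069, 0.2314]
tcp_rot: [0.0, 0.978, 0.21, 0.0]
ft_force: [0.4, -1.2, -0.1]
grip_width: -0.0004
```

Request:
drive_tool:
  commands: [0.028,0.051,0,0,0,0,0.028,0.051,0,0,0,0,0.028,0.051,-0.02,0,0,0,0.028,0.051,-0.02,0,0,0,0.028,0.051,-0.02,0,0,0,0.026,0.054,-0.02,0,0,0,0,0,-0.02,0,0,0]

```text
t: 2.08
ee_pos: [0.6056, 0.2416, 0.1295]
tcp_rot: [-0.0, 0.977, 0.212, -0.0]
ft_force: [-0.3, -1.0, -0.3]
grip_width: 0.0
```

Request:
drive_tool:
  commands: [0,0,-0.02,0,0,0,0,0,-0.02,0,0,0,0,0,-0.007,0,0,0,0,0,0,0,0,0]

```text
t: 2.58
ee_pos: [0.605, 0.2376, 0.0843]
tcp_rot: [0.0, 0.978, 0.21, -0.0]
ft_force: [-0.2, -0.1, 0.7]
grip_width: -0.0001
```

```bash
python3 - <<'E'
from h import *
from workcell import snapshot,monitor
print(monitor.observe()["ee_pos"])
s=snapshot("scene"); c=cv2.resize(s["frame"][100:280,150:400,::-1],None,fx=3,fy=3,interpolation=cv2.INTER_CUBIC); cv2.imwrite("pics/sc1.png",cv2.convertScaleAbs(c,alpha=1.6))
E
```

```text
[0.60503815 0.2375539  0.08427068]
```

View pics/sc1.png

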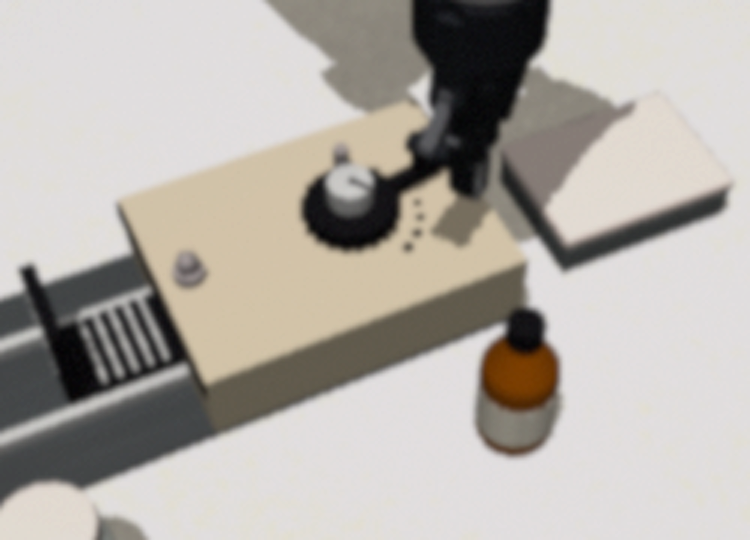

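Request:
drive_tool:
  commands: [-0.0105,-0.0046,0,0,0,0,-0.0101,0.0047,0,0,0,0,-0.0108,0.0029,0,0,0,0,-0.0111,0.001,0,0,0,0,-0.0111,-0.001,0,0,0,0,-0.0108,-0.0029,0,0,0,0,-0.008,-0.0036,0,0,0,0,0,0,0,0,0,0]

```text
t: 3.62
ee_pos: [0.5319, 0.2338, 0.0845]
tcp_rot: [-0.0, 0.978, 0.21, -0.001]
ft_force: [-0.0, 0.3, -0.9]
grip_width: 0.0001
```

```bash
python3 - <<'E'
from h import *
from workcell import snapshot,monitor
o=monitor.observe();print(o["ee_pos"],o["ft_force"])
s=snapshot("scene"); c=cv2.resize(s["frame"][100:280,150:400,::-1],None,fx=3,fy=3,interpolation=cv2.INTER_CUBIC); cv2.imwrite("pics/sc2.png",cv2.convertScaleAbs(c,alpha=1.6))
E
```

```text
[0.53187327 0.23383598 0.08454953] [-0.01962556  0.26897929 -0.8510244 ]
```

View pics/sc2.png

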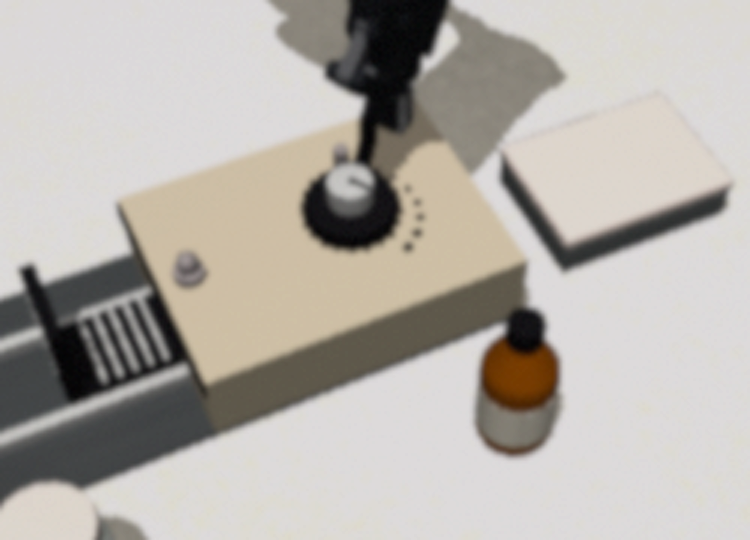

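Request:
drive_tool:
  commands: [-0.0017,-0.001,0,0,0,0,-0.0016,-0.0011,0,0,0,0,-0.0016,-0.0012,0,0,0,0,0,0,0,0,0,0]

```text
t: 4.18
ee_pos: [0.5278, 0.2307, 0.0845]
tcp_rot: [0.0, 0.978, 0.21, -0.0]
ft_force: [0.7, 0.4, -0.7]
grip_width: 0.0001
```

Request:
drive_tool:
  commands: [-0.0008,-0.0006,0,0,0,0,0,0,0,0,0,0]

```text
t: 4.42
ee_pos: [0.527, 0.2302, 0.0845]
tcp_rot: [0.0, 0.978, 0.21, -0.0]
ft_force: [0.5, 0.0, 0.2]
grip_width: 0.0002
```

Request:
drive_tool:
  commands: [-0.0008,-0.0006,0,0,0,0,0,0,0,0,0,0]

```text
t: 4.68
ee_pos: [0.5266, 0.2298, 0.0846]
tcp_rot: [-0.0, 0.978, 0.21, 0.0]
ft_force: [1.3, 1.0, -0.6]
grip_width: 0.0002
```

Request:
drive_tool:
  commands: [-0.0008,-0.0006,0,0,0,0,0,0,0,0,0,0]

```text
t: 4.92
ee_pos: [0.5264, 0.2296, 0.0848]
tcp_rot: [-0.0, 0.978, 0.21, 0.001]
ft_force: [4.9, 2.4, -2.0]
grip_width: 0.0
```

Request:
drive_tool:
  commands: [-0.0008,-0.0006,0,0,0,0,0,0,0,0,0,0]

```text
t: 5.18
ee_pos: [0.5263, 0.2294, 0.0849]
tcp_rot: [-0.001, 0.978, 0.21, 0.002]
ft_force: [5.3, 4.6, -3.9]
grip_width: -0.0001
```

Request:
drive_tool:
  commands: [-0.0008,-0.0006,0,0,0,0,0,0,0,0,0,0]

```text
t: 5.42
ee_pos: [0.5261, 0.2292, 0.085]
tcp_rot: [-0.001, 0.978, 0.21, 0.003]
ft_force: [8.2, 7.2, -3.7]
grip_width: -0.0001
```

```bash
python3 - <<'E'
from h import *
from workcell import snapshot,monitor
o=monitor.observe();print(o["ee_pos"],o["ft_force"])
s=snapshot("scene"); c=cv2.resize(s["frame"][120:200,220:340,::-1],None,fx=6,fy=6,interpolation=cv2.INTER_CUBIC); cv2.imwrite("pics/sc3.png",cv2.convertScaleAbs(c,alpha=1.6))
E
```

```text
[0.52613475 0.22918489 0.08498021] [ 8.19966998  7.17345491 -3.7330374 ]
```

View pics/sc3.png

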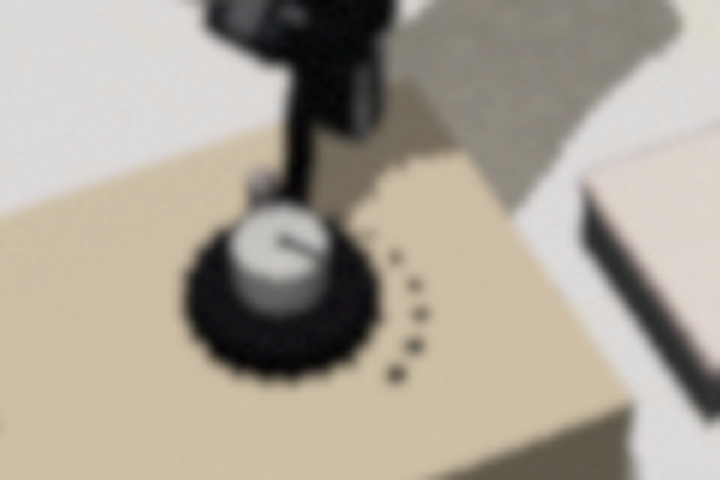

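Request:
drive_tool:
  commands: [0.013,0.01,0,0,0,0,0,0,0.04,0,0,0,0,0,0.04,0,0,0,-0.0025,-0.051,0,0,0,-7,-0.0025,-0.051,0,0,0,-7,-0.0025,-0.051,0,0,0,-7,-0.0025,-0.051,0,0,0,-7,-0.0025,-0.051,0,0,0,-7]
  gripper: 0.05

```text
t: 6.48
ee_pos: [0.5232, -0.0186, 0.1644]
tcp_rot: [0.0, 0.995, -0.096, -0.001]
ft_force: [0.0, 0.3, 0.2]
grip_width: 0.0501
```

```bash
python3 - <<'E'
from h import *
from workcell import snapshot,monitor
o=monitor.observe();print(o["ee_pos"],o["ft_force"],o["grip_width"],o["joints"])
M=rot(o["tcp_rot"]);print(M.round(4), np.degrees(np.arctan2(M[1,1],M[0,1])))
for n in("top","wrist"):
    s=snapshot(n); np.save(n+"1.npy",s,allow_pickle=True)
    f=s["frame"][:,:,::-1]
    if n=="top": f=f[200:330,200:440]; f=cv2.resize(f,None,fx=3.3,fy=3.3,interpolation=cv2.INTER_CUBIC)
    cv2.imwrite(f"pics/{n}2.png",cv2.convertScaleAbs(f,alpha=1.6))
E
```

```text
[ 0.52322431 -0.01861374  0.16436811] [0.01730015 0.25986208 0.20616156] 0.0501199806960778 [-1.81899125e-01  4.04398870e-01  1.62706339e+00 -2.01282069e-04
  1.11195235e+00  1.58093989e+00]
[[ 9.816e-01 -1.908e-01 -1.800e-03]
 [-1.908e-01 -9.816e-01  2.000e-04]
 [-1.800e-03  2.000e-04 -1.000e+00]] -100.99810753976412
```

View pics/top2.png

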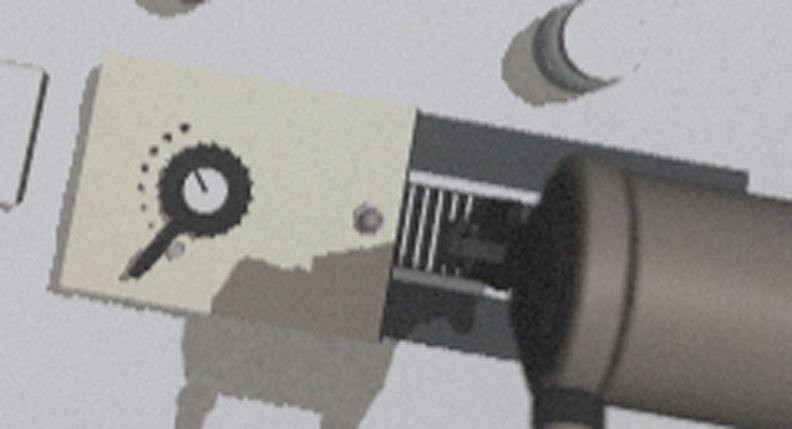

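View pics/wrist2.png

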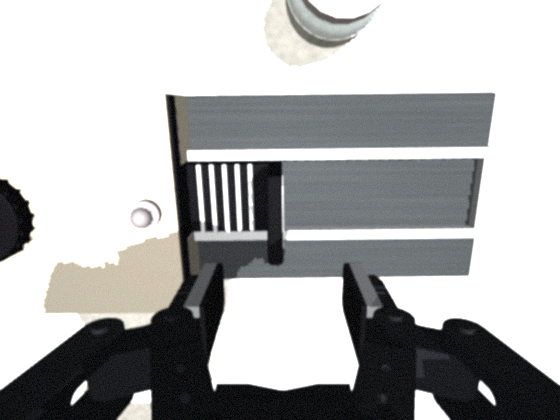

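```bash
python3 - <<'E'
from h import *
s=np.load("top1.npy",allow_pickle=True).item()
z2=lambda u,v:np.array([u,v])/3.3+200-.35
p=cast(s,z2(128,276),.097)-cast(s,z2(205,189),.096); print(p,np.degrees(np.arctan2(p[1],p[0])),"want 139.3")
w=np.load("wrist1.npy",allow_pickle=True).item()
c=w["frame"][140:280,240:320,::-1]
cv2.imwrite("pics/wz.png",cv2.convertScaleAbs(cv2.resize(c,None,fx=4,fy=4,interpolation=cv2.INTER_CUBIC),alpha=2.5))
for z in (.086,): print(cast(w,(275,162),z),cast(w,(275,262),z))
print(proj(w,[.525,-.017,.086]),proj(w,[.5232,-.0186,.086]))
E
```

```text
[-0.05470572  0.04968819  0.001     ] 137.75171609096915 want 139.3
[ 0.56087253 -0.02810133  0.086     ] [ 0.49638323 -0.01467713  0.086     ]
[269.40149009 220.7088707 ] [272.44827489 222.87113934]
```

View pics/wz.png

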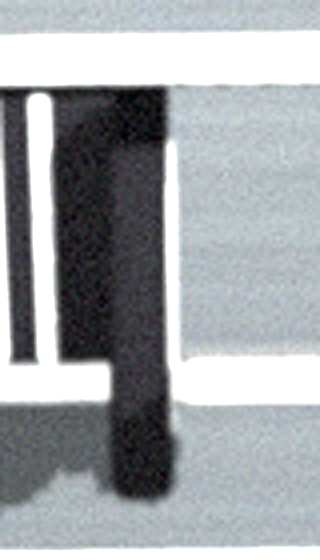

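Request:
drive_tool:
  commands: [0,0,-0.04,0,0,0,0,0,-0.04,0,0,0.3,0,0,-0.027,0,0,0,0,0,-0.012,0,0,0,0,0,0,0,0,0]

```text
t: 7.2
ee_pos: [0.5239, -0.0167, 0.0452]
tcp_rot: [-0.0, 0.996, -0.091, -0.001]
ft_force: [0.3, -0.5, -1.2]
grip_width: 0.0498
```

Request:
drive_tool:
  commands: [0,0,0,0,0,0,0,0,0,0,0,0,0,0,0,0,0,0,0,0,0,0,0,0]
  gripper: 0
  squeeze: 40

```text
t: 7.7
ee_pos: [0.5251, -0.0174, 0.0466]
tcp_rot: [0.0, 0.996, -0.091, 0.001]
ft_force: [-0.8, -0.2, 6.2]
grip_width: 0.0096
```

Request:
drive_tool:
  commands: [-0.0009,-0.0049,0,0,0,0,-0.0009,-0.0049,0,0,0,0,-0.0009,-0.0049,0,0,0,0,-0.0009,-0.0049,0,0,0,0]

```text
t: 8.2
ee_pos: [0.5217, -0.0356, 0.0466]
tcp_rot: [-0.001, 0.996, -0.091, 0.001]
ft_force: [2.5, 7.9, 6.0]
grip_width: 0.0097
```

Request:
drive_tool:
  commands: [-0.0019,-0.0098,0,0,0,0,-0.0019,-0.0098,0,0,0,0,-0.0019,-0.0098,0,0,0,0,-0.0019,-0.0098,0,0,0,0,-0.0019,-0.0098,0,0,0,0,-0.0019,-0.0098,0,0,0,0,-0.0019,-0.0098,0,0,0,0,0,0,0,0,0,0]

```text
t: 9.2
ee_pos: [0.5081, -0.1064, 0.0466]
tcp_rot: [0.001, 0.996, -0.091, 0.001]
ft_force: [-0.5, -2.7, 6.4]
grip_width: 0.0094
```

```bash
python3 - <<'E'
from h import *
from workcell import snapshot,monitor
o=monitor.observe();print(o["ee_pos"],o["ft_force"],o["grip_width"])
s=snapshot("scene"); c=cv2.resize(s["frame"][140:300,60:320,::-1],None,fx=3,fy=3,interpolation=cv2.INTER_CUBIC); cv2.imwrite("pics/sc4.png",cv2.convertScaleAbs(c,alpha=1.6))
E
```

```text
[ 0.50812768 -0.10635049  0.04661788] [-0.47789771 -2.67239541  6.44522288] 0.009398245384188363
```

View pics/sc4.png

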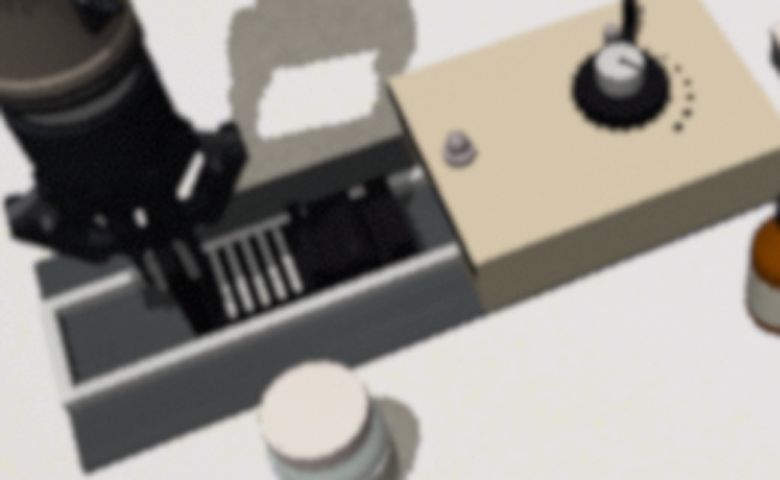

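Request:
drive_tool:
  commands: [0,0,0,0,0,0,0,0,0,0,0,0,0,0,0,0,0,0,0,0,0,0,0,0]
  gripper: 0.05

```text
t: 9.75
ee_pos: [0.5074, -0.1053, 0.0454]
tcp_rot: [0.0, 0.996, -0.091, -0.0]
ft_force: [0.1, -0.6, 0.2]
grip_width: 0.0501
```

Request:
drive_tool:
  commands: [0,0,0.02,0,0,0,0,0,0.04,0,0,0,0,0,0.05,0,0,0,0,0,0.05,0,0,0,-0.05,-0.03,0,0,0,0,-0.05,-0.03,0,0,0,0,-0.03,-0.05,0,0,0,0,0,-0.05,0,0,0,0]

```text
t: 10.75
ee_pos: [0.3757, -0.2662, 0.2061]
tcp_rot: [0.0, 0.996, -0.092, 0.0]
ft_force: [0.8, -0.8, 0.1]
grip_width: 0.0499
```

```bash
python3 - <<'E'
from h import *
from workcell import snapshot,monitor
o=monitor.observe();print(o["t"],o["ee_pos"],o["ft_force"],o["grip_width"])
for n in("scene","top"):
    s=snapshot(n); np.save(n+"2.npy",s,allow_pickle=True)
    f=s["frame"][:,:,::-1]
    f=f[200:330,200:440] if n=="top" else f[120:300,60:340]
    cv2.imwrite(f"pics/{n}5.png",cv2.convertScaleAbs(cv2.resize(f,None,fx=3.3 if n=="top" else 2.8,fy=3.3 if n=="top" else 2.8,interpolation=cv2.INTER_CUBIC),alpha=1.7))
E
```

```text
10.75 [ 0.37569967 -0.26622503  0.20607849] [ 0.76059126 -0.84524856  0.07775862] 0.04992338999377936
```

View pics/top5.png

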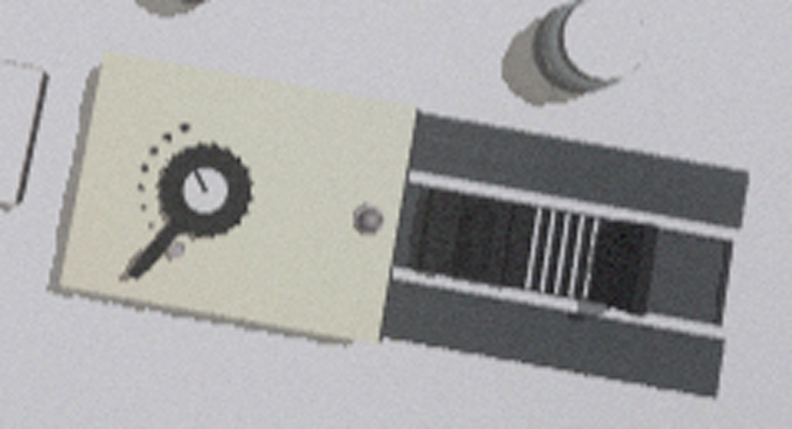

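View pics/scene5.png

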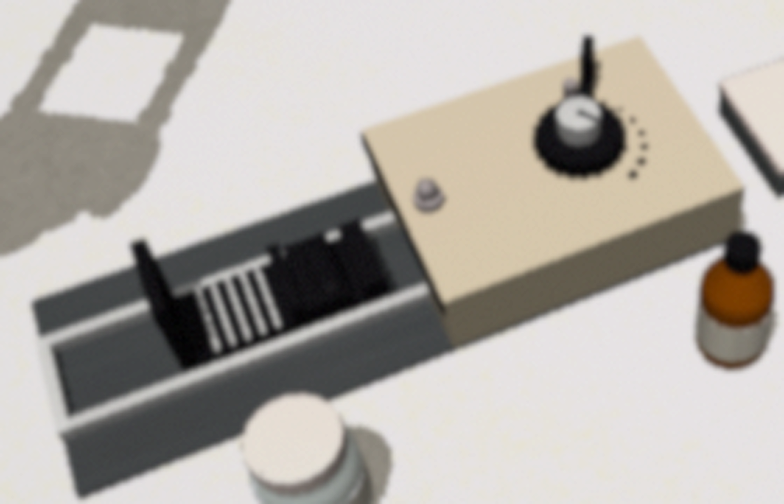

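```bash
python3 - <<'E'
from h import *
s=np.load("top2.npy",allow_pickle=True).item()
z2=lambda u,v:np.array([u,v])/3.3+200-.35
o=np.array([.5565,.1502]);yd=np.array([.1858,.9826]);xd=np.array([.9826,-.1858])
for p in [(658,228),(646,315)]:
    q=cast(s,z2(*p),.086)[:2]-o; print("tab outer edge unit x,y",q@xd,q@yd)
from workcell import job_done
print(job_done())
E
```

```text
tab outer edge unit x,y 0.027789182024612107 -0.2640262248729797
tab outer edge unit x,y -0.028502290129250766 -0.2644835340499242
the job is handed in; nothing more can be done
None
```

I turned the outer ring down to its stop, pulled the lamp module clear of its socket, left it lying between the tray rails, and handed the job in at about 10.8 s. No verdict is reported.

- **Ring:** I pushed the paddle counter-clockwise with the closed fingertips until the stop post pushed back with about 11 N. From above, the arm measured 137.8° against an expected 139.3°, about 0.03 rad off the stop, where 0.12 rad is allowed. The fine knob's pointer line looks the same in the pictures before and after.
- **Module:** I pinched the tab and pulled it about 90 mm, then released it and backed the arm away. The top view puts the tab's outer edge at y ≈ -0.264 m, so its centre is near -0.259 m, and at x ≈ 0. It looks flat between the rails, with the plug clear of the socket.
- **Bystanders:** The bottles and slide box show no movement where they appear in the final pictures. I judged this by eye and did not measure it.

One check disagreed slightly: the top and wrist views placed the tab 3 to 4 mm apart before the grasp. The grip still closed on the full 10 mm of the tab.

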